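# Clamp the red-ended spool in the sprung spool holder and lock it

## Task

Pick up the wooden spool with the red square ends and use it to push back the clamp's sprung jaw, lower it level onto the ledges of both jaws, and let go only after the jaws have closed on its two ends. Then swing the yellow stop by its black pin all the way round behind the jaw carriage, so that the jaw cannot spring open. Leave the blue-ended spool and the other things on the table where they are.

Things in the scene. Friction and masses are not known exactly. Their poses are not given: they have to be found in the camera images.
- spool: The spool to clamp: a bare light-wood barrel 28 mm in diameter with a flat red square end plate (44 x 44 mm, 8 mm thick) on each end, 110 mm long overall, about 0.09 kg. It starts lying on the table. Origin at the middle of the spool, on its axis (22 mm above whatever its square ends lie on); its y axis runs along the barrel. Between the end plates 94 mm of barrel is free to grip.
- blue_spool: A spool of the same shape and size with blue ends, to be left alone (it may have changed places with the red one). Origin at its middle; y along the barrel.
- clamp: The sprung spool clamp, fixed to the table, in a new place and yaw each time. Green base plate, 110 mm in x, 310 mm in y (from y -110 to +200 mm in its own frame), 12 mm thick. Origin on the table under the middle of the place for the spool; z up; its y axis runs along the jaw slide, from the fixed jaw towards the sprung jaw. The spool lies clamped along this y axis, over the origin.
- fixed_jaw: Fixed green jaw of the clamp: 54 mm wide in x, top 70 mm above the table, black rubber face at y = -55 mm of the clamp's frame, facing +y. At its foot a steel ledge (top 45 mm above the table, 50 mm wide) sticks out 16 mm from the face under the spool's end. Origin and axes are those of the clamp.
- jaw: Sprung aluminium jaw, sliding along the clamp's y. With no spool its rubber face is at y = +37 mm (empty gap 92 mm), so it must be pushed back over 18 mm to admit the 110 mm spool; 32 mm at most. Its ledge is like the fixed jaw's (top at 45 mm, 16 mm out). Spring: 6 N at rest plus 120 N/m (8.2 N on the clamped spool). Origin: the clamp's, shifted in y by how far the jaw is pushed back.
- jaw_face (a point): Middle of the sprung jaw's face, 95 mm above the table. The face is 50 mm wide, upright from 45 to 116 mm above the table, then flares back up to 135 mm. Being taller than the fixed jaw, it can be pushed back by the end of a spool carried over the fixed jaw, which then slides down the face to the ledges.
- seat (a point): Where the middle of the clamped spool belongs: on the clamp's z axis, 67 mm above the table (spool lying on both ledges with an end against each jaw face). Axes as the clamp's. With the spool there the sprung jaw is pushed back 18 mm.
- stop (a joint): Angle (rad) of the yellow stop on the clamp's base: 0 to 0.2 at the start (arm along the clamp's -x, clear of the jaw), 1.571 at its end (arm along -y, its end 3 mm behind the low carriage of the jaw closed on the spool). Grows counterclockwise seen from above, stays where left, needs about 2 N at the pin. It swings fully in only if the jaw is not pushed back further than the spool needs.
- stop_pivot (a point): Point on the stop's upright pivot axis, 65 mm above the table; at x = 0, y = +160 mm in the clamp's frame. The yellow arm is 14 mm wide, reaches 42 mm from the pivot, top 35 mm above the table.
- stop_pin (a point): On the axis of the black upright pin near the end of the stop's arm, 65 mm above the table. The pin is a cylinder 18 mm in diameter, top 85 mm above the table, 33 mm from the pivot axis.
- tumbler: Terracotta tumbler, 80 mm wide, 110 mm high; leave alone. Origin at the middle of its underside.
- bottle: Amber glass bottle, 52 mm wide, 100 mm high; leave alone. Origin at the middle of its underside.
- chest: Small wooden box, 92 x 132 x 57 mm; leave alone. Origin at the middle of its underside.
Mind the look-alikes: they are no part of the job. Leave any purple or turquoise look-alike of the spool alone.

How it is judged (in metres and radians):
On the way, in this order (a step that is already met when the one before it is completed fails the run):
1. The gripper still holds the spool while the sprung jaw has closed on it, at the seat (sprung jaw pushed back 14.5 to 20.5 mm and pressing on the spool with over 3 N) (x of spool in the frame of seat between -0.012 and 0.012 m and z of spool in the frame of seat between -0.006 and 0.006 m and y of spool in the frame of seat between -0.004 and 0.004 m and angle between the y axis of spool and the y axis of seat, either way round below 0.12 rad and y of jaw_face in the frame of seat between 0.0515 and 0.0575 m and contact force between jaw and spool above 3 N and contact force between the fingers and spool above 0.5 N), for 0.1 s.
2. The spool is let go and stays clamped, and the stop is swung in behind the jaw (joint over 1.4 rad) (x of spool in the frame of seat between -0.012 and 0.012 m and z of spool in the frame of seat between -0.006 and 0.006 m and y of spool in the frame of seat between -0.004 and 0.004 m and angle between the y axis of spool and the y axis of seat, either way round below 0.12 rad and y of jaw_face in the frame of seat between 0.0515 and 0.0575 m and contact force between jaw and spool above 3 N and contact force between the fingers and spool below 0.1 N and value of joint stop above 1.4 rad), for 0.2 s.
At the end, for the whole second after the job is handed in: Red-ended spool at rest, let go and clamped: within 12 mm (x), 4 mm (y), 6 mm (z) of the seat and 0.12 rad of the clamp's y; sprung jaw pushed back 14.5 to 20.5 mm, pressing on it with over 4 N, fixed jaw with over 3 N; stop beyond 1.4 rad (x of spool in the frame of seat between -0.012 and 0.012 m and z of spool in the frame of seat between -0.006 and 0.006 m and y of spool in the frame of seat between -0.004 and 0.004 m and angle between the y axis of spool and the y axis of seat, either way round below 0.12 rad and y of jaw_face in the frame of seat between 0.0515 and 0.0575 m and contact force between jaw and spool above 4 N and contact force between fixed_jaw and spool above 3 N and value of joint stop above 1.4 rad and linear speed of spool below 0.02 m/s); the robot touches nothing.
It fails at once if The blue-ended spool is moved more than 20 mm (distance of blue_spool from where it was at the start of the episode above 0.02 m).
It fails at once if The tumbler is moved more than 20 mm (distance of tumbler from where it was at the start of the episode above 0.02 m).
It fails at once if The bottle is moved more than 20 mm (distance of bottle from where it was at the start of the episode above 0.02 m).
It fails at once if The wooden box is moved more than 20 mm (distance of chest from where it was at the start of the episode above 0.02 m).
It also fails if it takes over 59 s, if anything falls off the work surface, if the arm or the gripper's body presses on something with over 40 N, if the wrist force passes 120 N, or if a joint passes its speed limit or range.

## Robot

A 6-joint arm with a two-finger parallel gripper is mounted at the origin on the work surface. World frame = base frame: x ahead of the robot, y to its left, z up, the work surface at z = 0. Lengths are in mm, angles in degrees, forces in N, time in s.
With the tool pointing down it reaches from about 350 to 850 mm from the base axis. Payload 8.1 kg.
Tool frame: the origin (TCP) lies midway between the tips of the shut fingers; the grasp point (between the pads) lies 19 mm behind it; z points along the fingers, y is the line along which they close (so a half turn about z gives the same grasp; the last joint's range is limited). The gripper opens to 85 mm and grips with 20 to 120 N. Pads are 22 mm wide; open, the fingers measure 114 mm over their backs; the gripper's body (76 mm by 85 mm) begins 54 mm behind the grasp point. The pads swing forward as they close: fully open they stand 13 mm farther back than shut.
Start: joints at [65.638, 7.471, 85.268, -0, 87.261, -4.893], TCP at [199.958, 565.705, 198.192] pointing down, gripper open.
Joint ranges: [-169.43, 169.43], [-51.17, 129.36], [1.28, 143.12], [-76.62, 256.62], [0, 156.53], [-152.29, 152.29]. Speed limits (degrees/s): [136.94, 136.94, 159.86, 180, 180, 180].

## Interface

Orientations are given as [roll, pitch, yaw] about the fixed x, y, z axes, in that order (R = Rz(yaw) Ry(pitch) Rx(roll)).
In Python, from bench import r gives the robot as it stands.
- The arm moves only by the tool send_rows, never from a script. Its argument "increments" is a list of rows, each a list of 6 numbers: the shift along the tool's x, y, z in mm, then the turn, a rotation vector about the tool's x, y, z in rad. A call has 1 to 5 rows; each row shifts and turns the commanded pose from where the row before left it, along the tool's axes as they then stand; what a row does not reach is not made up. A row lasts 1/8 s, in which the tool goes at most 62.5 mm and 10.7 degrees, less where a joint would pass 70% of its speed; a pose out of reach is approached as far as the arm can. A call is refused whole if a number of a shift passes 62.5 or a number of a turn 0.188, either way. A call with a gripper value outside its range is refused whole. "grip" is the closure, from -1 (fully open) to 1 (shut), set as the call begins (left out, the last holds). The fingers move at their own pace and stop on an object; "grip_force" is the grip in N (left out, the last holds). Time passes only in rows, so rows that do not move let the fingers close. It gives the time, the measured TCP pose, the force, the opening and the grip force at its end, in the units of the state.
- r.sense(): the state, without advancing time (a new reading comes with each control period).
- r.snapshot(name): name is "scene" or "top" or "wrist"; returns a dict with "img" (400x640x3 uint8, blue, green, red), "z_map" (400x640 float32, mm along the optical axis (not along the pixel's ray), 0 where there is no reading), "fx", "fy", "cx", "cy" (pixels), "view" (4x4, takes a point from world to camera coordinates). Camera axes: x right, y down, z forward; pixel columns grow to the right and rows downward; lengths in mm; the calibration is good to about 2 mm. A picture is of the moment at which its call begins.
- r.hand_in(): hands the job in; it is judged then, once.
The state is a dict: "time": time; "joint_pos": joint angles; "qd": joint speeds; "joint_efforts": joint torques, N m; "tool_pos": TCP position; "tcp_rot": TCP orientation; "ft_force": force on the tool from outside, world axes, zero at the start; "wrist_torque": the same for the moment, N m; "finger_gap": finger opening in mm; "grip_force": force on a finger pad.
Only numpy, scipy, OpenCV 4.12 (cv2) and the standard library are available. Lean on these libraries where they do the work, as an engineer would, in place of code of your own. Each camera call takes 0.05 s, during which the arm holds its last target. There are 200 camera calls.

## Working session

There is one attempt and no reset: what is moved stays moved. The work goes in short steps, Python scripts to look and compute and a tool call to move; the robot and the scene stay as the last step left them, time stands still between calls to the robot, and variables do not carry over. Pictures are saved under pics/ and viewed, at most 10 in all, crops included, and the job is handed in when it is done.

Besides the shell and the picture viewer there is one more tool, called after "Emit:" by a JSON object that holds its "op" and its "data". send_rows: Moves the arm, as the interface text tells. Its arguments: {"type":"object","properties":{"increments":{"type":"array"},"grip":{"type":"number"},"grip_force":{"type":"number"}},"required":["increments"]}

```bash
mkdir -p pics; ls
python3 - <<'E'
from bench import r
import cv2,numpy as np
for n in("top","scene"):
    s=r.snapshot(n); cv2.imwrite(f"pics/{n}0.png",s["img"]); np.savez(f"{n}0.npz",**s)
    print(n,s["fx"],s["cx"],s["cy"],np.round(s["view"],3).tolist())
print(r.sense())
E
```

```text
pics
top 421.7009923634041 322.7997122594274 193.50107986805813 [[0.016, -1.0, -0.008, 4.324], [-0.995, -0.015, -0.096, 517.327], [0.096, 0.009, -0.995, 1424.754], [0.0, 0.0, 0.0, 1.0]]
scene 395.6357433540018 323.4765682232311 201.77810118390425 [[-0.563, 0.827, -0.009, 288.514], [0.628, 0.42, -0.655, -259.056], [-0.538, -0.375, -0.755, 1481.667], [0.0, 0.0, 0.0, 1.0]]
{'time': 0.1, 'joint_pos': array([ 6.56371772e+01,  7.51031085e+00,  8.53240608e+01,  7.29358692e-04,
        8.72614488e+01, -4.89489606e+00]), 'qd': array([-0.09808661, -0.05541799, -0.05260984,  0.03498414,  0.00137081,
       -0.07556668]), 'joint_efforts': array([ 7.36818511e-04, -5.70942950e+01, -5.01946342e+01, -2.31998829e-04,
        7.96395616e-03,  1.24004841e-04]), 'tool_pos': array([199.7302078 , 565.19273664, 197.24449161]), 'tcp_rot': array([-1.79904591e+02, -8.90199133e-03,  1.60532030e+02]), 'ft_force': array([-0.06781466,  0.4396495 ,  0.01782203]), 'wrist_torque': array([-0.00496497,  0.01463348,  0.0239386 ]), 'grip_force': 0.0, 'finger_gap': 85.61743429786267}
```

View pics/top0.png

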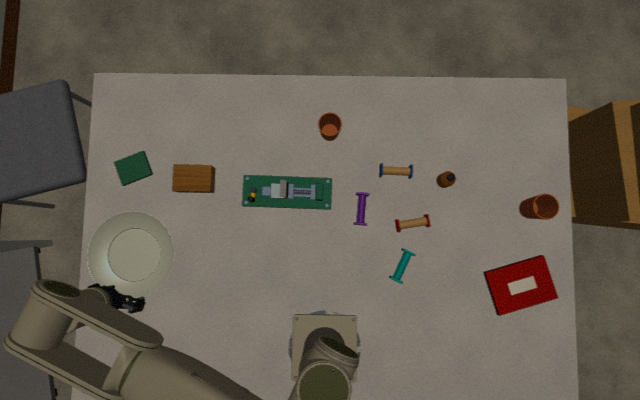

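View pics/scene0.png

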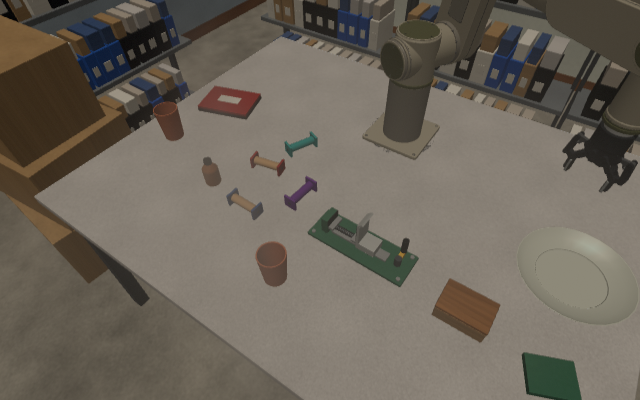

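The top view shows the red spool at about (412,223). The clamp is at (287,192), with its fixed jaw on the right at (318,192) and the stop on the left at (252,196). The scene view agrees with this. Next I'll measure them.

```bash
cat > h.py <<'E'
import numpy as np,cv2
def ray(s,uv,z):
    V=s["view"];R=V[:3,:3];c=-R.T@V[:3,3]
    d=R.T@np.array([(uv[0]-s["cx"])/s["fx"],(uv[1]-s["cy"])/s["fy"],1])
    return c+d*(z-c[2])/d[2]
def hsv(s,lo,hi,box=None):
    m=cv2.inRange(cv2.cvtColor(s["img"],cv2.COLOR_BGR2HSV),lo,hi)
    if box: k=np.zeros_like(m);u0,v0,u1,v1=box;k[v0:v1,u0:u1]=1;m=m*k
    return m
def blobs(m,amin=8):
    n,l,st,c=cv2.connectedComponentsWithStats(m)
    return [(c[i],st[i,4]) for i in range(1,n) if st[i,4]>=amin]
def cloud(s,m):
    v,u=np.nonzero((m>0)&(s["z_map"]>0));z=s["z_map"][v,u]
    P=np.stack([(u-s["cx"])/s["fx"]*z,(v-s["cy"])/s["fy"]*z,z,],1)
    V=s["view"];return (P-V[:3,3])@V[:3,:3]
E
python3 - <<'E'
from h import *
s=dict(np.load("top0.npz"))
m=hsv(s,(0,150,40),(8,255,255),(390,208,440,240))|hsv(s,(172,150,40),(180,255,255),(390,208,440,240))
for c,a in blobs(m,5): print("red",c,a,ray(s,c,38).round(1))
P=cloud(s,m);print(P.mean(0),P.max(0))
g=hsv(s,(60,80,20),(95,255,255),(235,165,340,220))
c=max(cv2.findContours(g,0,1)[0],key=cv2.contourArea);R=cv2.minAreaRect(c);print(R)
B=np.array([ray(s,p,12) for p in cv2.boxPoints(R)]);print(B.round(1),np.linalg.norm(np.diff(B,axis=0),axis=1),B.mean(0))
y=hsv(s,(20,120,60),(35,255,255),(235,165,340,220))
for c,a in blobs(y,2): print("yel",c,a,ray(s,c,35).round(1))
k=np.hstack([cv2.resize(s["img"][165:235,230:345],None,fx=6,fy=6)])
cv2.imwrite("pics/c1.png",k)
E
```

```text
red [427.51851852 220.03703704] 27 [ 431.1 -343.2   38. ]
red [397.73684211 225.47368421] 38 [ 411.2 -242.7   38. ]
[ 419.38631963 -283.59172865   41.88255929] [ 451.41792251 -236.14086137   54.987547  ]
((286.78436279296875, 191.6071014404297), (87.78125762939453, 30.59276580810547), 2.2025980949401855)
[[473.6 290.3  12. ]
 [580.4 289.9  12. ]
 [573.  -16.2  12. ]
 [466.5 -13.6  12. ]] [106.8552787  306.13564777 106.58210901] [523.37205631 137.60662376  12.        ]
yel [252.72 194.56] 25 [509.  251.5  35. ]
```

View pics/c1.png

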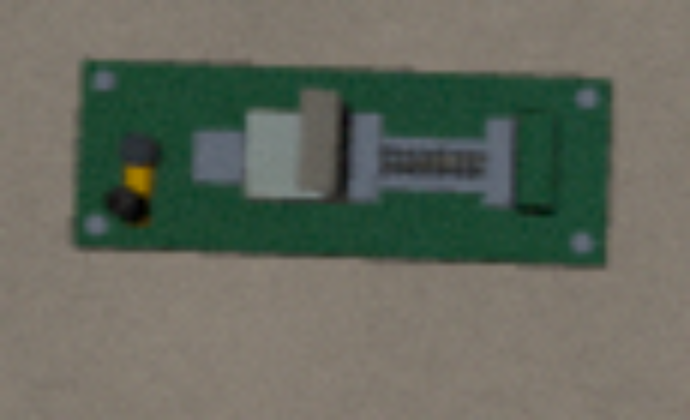

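```bash
cat >> h.py <<'E'
from scipy.spatial.transform import Rotation as Ro
def plan(*wps):
    """wps: (x,y,z,yaw,nrows) -> rows in tool axes, tool kept pointing down"""
    from bench import r
    s=r.sense();p=s["tool_pos"].copy();R=Ro.from_euler("xyz",s["tcp_rot"],degrees=True)
    rows=[]
    for x,y,z,yaw,n in wps:
        T=np.array([x,y,z]);E=Ro.from_euler("xyz",[180,0,yaw],degrees=True)
        for k in range(n):
            d=R.inv().apply((T-p)/(n-k)).round(1)
            w=((R.inv()*E).as_rotvec()/(n-k)).round(3)
            p=p+R.apply(d);R=R*Ro.from_rotvec(w)
            rows.append(d.tolist()+w.tolist())
    for i in range(0,len(rows),5):print(rows[i:i+5])
    print("now",s["tool_pos"].round(1),s["tcp_rot"].round(2),s["ft_force"].round(1),"gap",s["finger_gap"])
E
python3 -c "
from h import *
plan((480,120,320,89,10))"
```

```text
[[-41.3, -32.7, -12.2, -0.0, 0.0, 0.125], [-45.0, -27.3, -12.2, -0.0, 0.0, 0.125], [-48.1, -21.4, -12.2, -0.0, 0.0, 0.125], [-50.3, -15.3, -12.2, -0.0, 0.0, 0.125], [-51.9, -8.9, -12.2, -0.0, 0.0, 0.125]]
[[-52.5, -2.3, -12.3, -0.0, 0.0, 0.125], [-52.4, 4.2, -12.2, -0.0, 0.0, 0.125], [-51.5, 10.8, -12.3, -0.0, 0.0, 0.124], [-49.8, 17.0, -12.2, -0.0, 0.001, 0.125], [-47.3, 23.1, -12.3, -0.001, 0.0, 0.124]]
now [199.7 565.2 197.2] [-1.7990e+02 -1.0000e-02  1.6053e+02] [-0.1  0.4  0. ] gap 85.61743429786267
```

Emit:
{"op": "send_rows", "data": {"increments": [[-41,-33,-12,0,0,0.125],[-45,-27,-12,0,0,0.125],[-48,-21,-12,0,0,0.125],[-50,-15,-12,0,0,0.125],[-52,-9,-12,0,0,0.125]]}}

```text
time: 0.72
tool_pos: [340.3, 342.0, 258.2]
tcp_rot: [-180.0, 0.0, 124.5]
ft_force: [0.3, 1.1, 0.3]
finger_gap: 85.2
grip_force: 0.0
```

Emit:
{"op": "send_rows", "data": {"increments": [[-52,-2,-12,0,0,0.125],[-52,4,-12,0,0,0.125],[-51,11,-12,0,0,0.125],[-50,17,-12,0,0,0.125],[-47,23,-12,0,0,0.125]]}}

```text
time: 1.35
tool_pos: [479.9, 120.8, 318.3]
tcp_rot: [-180.0, -0.0, 88.7]
ft_force: [0.0, 0.9, 0.3]
finger_gap: 85.3
grip_force: 0.0
```

Emit:
{"op": "send_rows", "data": {"increments": [[0,0,0,0,0,0],[0,0,0,0,0,0]]}}

```text
time: 1.6
tool_pos: [479.0, 122.6, 317.6]
tcp_rot: [-179.9, -0.0, 88.9]
ft_force: [-0.2, 1.0, -1.0]
finger_gap: 85.3
grip_force: 0.0
```

Run:
```python
from h import *
from bench import r
s=r.snapshot("wrist");np.savez("w0.npz",**s);cv2.imwrite("pics/w0.png",s["img"])
q=r.sense();print(q["tool_pos"],q["tcp_rot"],q["time"]);V=s["view"];print((-V[:3,:3].T@V[:3,3]).round(1),s["fx"])
```

```text
[478.77105736 123.1528733  317.56897976] [-1.79929668e+02 -1.16572131e-02  8.89972981e+01] 1.65
[480.9 192.7 493. ] 321.2734573533023
```

View pics/w0.png

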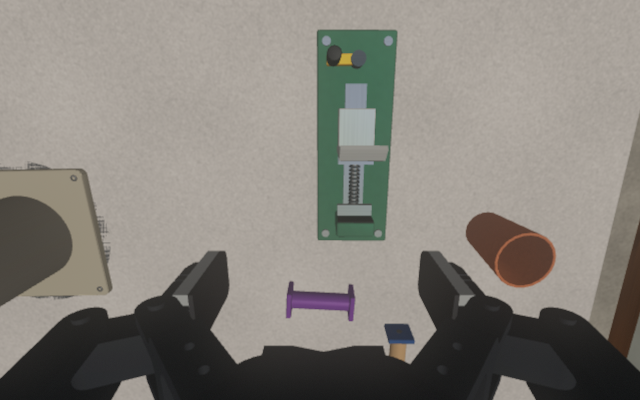

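The wrist view shows the whole clamp. The plate runs from (317,30) to (385,240), the stop pin is at (333,55), the sprung jaw is at (360,153) and the fixed jaw is at (355,215).

```bash
python3 - <<'E'
from h import *
s=dict(np.load("w0.npz"))
g=hsv(s,(60,80,20),(95,255,255),(300,10,420,260))
c=max(cv2.findContours(g,0,1)[0],key=cv2.contourArea)
W=np.array([ray(s,p[0],12)[:2] for p in c],np.float32)
# hull of the plate in world; clip jaw (height) by robust rectangle
R=cv2.minAreaRect(W);B=cv2.boxPoints(R);print("rect",R,B.round(1).tolist())
q=cv2.approxPolyDP(cv2.convexHull(c),5,True)[:,0];
for p in q: print("corner",p,ray(s,p,12)[:2].round(1))
hull=cv2.convexHull(W)[:,0]
for side in(0,1):
    xs=W[(W[:,1]>0)&(W[:,1]<280)];mid=R[0][0]+0.02*(W[:,1]-R[0][1])
    E=W[(W[:,1]>5)&(W[:,1]<275)&((W[:,0]>mid+30) if side else (W[:,0]<mid-30))]
    print("side",side,np.polyfit(E[:,1],E[:,0],1),len(E))
E
python3 -c "
from h import *
plan((422,-292,240,101.2,9),(422,-292,90,101.2,3))"
```

```text
rect ((526.875732421875, 208.4229278564453), (165.32101440429688, 104.36123657226562), 88.79512786865234) [[473.0, 126.9000015258789], [577.2999877929688, 124.69999694824219], [580.7999877929688, 290.0], [476.3999938964844, 292.20001220703125]]
corner [394  31] [578.1 290. ]
corner [389 142] [577.  141.2]
corner [330 152] [489.4 128. ]
corner [319 105] [474.4 195.7]
corner [321  32] [479.2 290.6]
side 0 [-8.58018488e-02  5.01200692e+02] 222
side 1 [1.35183689e-01 5.46134288e+02] 148
[[-46.2, -5.5, 8.6, -0.0, -0.0, -0.024], [-46.1, -6.6, 8.6, -0.0, -0.0, -0.024], [-45.9, -7.7, 8.6, -0.0, -0.0, -0.024], [-45.7, -8.8, 8.6, -0.0, -0.0, -0.023], [-45.5, -9.8, 8.6, -0.0, -0.0, -0.024]]
[[-45.3, -10.9, 8.6, -0.0, -0.0, -0.023], [-45.0, -12.0, 8.6, -0.0, -0.0, -0.024], [-44.7, -13.1, 8.7, -0.001, -0.0, -0.023], [-44.4, -14.1, 8.6, -0.0, -0.0, -0.024], [-0.0, 0.0, 50.0, -0.0, -0.0, 0.0]]
[[-0.0, 0.0, 50.0, -0.0, -0.0, 0.0], [-0.0, 0.0, 50.0, -0.0, -0.0, 0.0]]
now [478.8 123.2 317.6] [-1.7993e+02 -1.0000e-02  8.9000e+01] [ 0.2  0.6 -1.1] gap 85.27329740058245
```

Emit:
{"op": "send_rows", "data": {"increments": [[-46,-5.5,8.6,0,0,-0.024],[-46,-6.6,8.6,0,0,-0.024],[-46,-7.7,8.6,0,0,-0.024],[-45.7,-8.8,8.6,0,0,-0.023],[-45.5,-9.8,8.6,0,0,-0.024]]}}

```text
time: 2.28
tool_pos: [447.1, -107.6, 274.6]
tcp_rot: [180.0, -0.0, 96.0]
ft_force: [0.6, -0.4, -0.5]
finger_gap: 85.5
grip_force: 0.0
```

Emit:
{"op": "send_rows", "data": {"increments": [[-45.3,-10.9,8.6,0,0,-0.023],[-45,-12,8.6,0,0,-0.024],[-44.7,-13,8.6,0,0,-0.023],[-44.4,-14,8.6,0,0,-0.024],[0,0,30,0,0,0]]}}

```text
time: 2.9
tool_pos: [422.9, -294.3, 211.5]
tcp_rot: [179.9, 0.2, 101.1]
ft_force: [0.4, 0.9, -0.1]
finger_gap: 85.4
grip_force: 0.0
```

Emit:
{"op": "send_rows", "data": {"increments": [[0,0,0,0,0,0],[0,0,0,0,0,0]]}}

```text
time: 3.15
tool_pos: [422.9, -291.3, 211.6]
tcp_rot: [180.0, 0.0, 101.2]
ft_force: [0.3, 0.3, 0.8]
finger_gap: 85.3
grip_force: 0.0
```

Run:
```python
from h import *
from bench import r
s=dict(np.load("w0.npz"))
g=hsv(s,(60,60,15),(95,255,255),(300,10,420,260))
g=cv2.morphologyEx(g,cv2.MORPH_CLOSE,np.ones((5,5)))
v,u=np.nonzero(g)
rows=[(v0,u[v==v0].min(),u[v==v0].max()+1) for v0 in range(40,236,4)]
L=np.array([ray(s,(a-.5,v0),12)[:2] for v0,a,b in rows]);Q=np.array([ray(s,(b-.5,v0),12)[:2] for v0,a,b in rows])
for E in(L,Q):
    k=np.ones(len(E),bool)
    for _ in range(4):
        p=np.polyfit(E[k,1],E[k,0],1);k=abs(E[:,0]-np.polyval(p,E[:,1]))<2
    print("side",p,k.sum(),"x at y=137:",np.polyval(p,137))
cols=range(330,380,5)
T=[ray(s,(c,v[u==c].min()-.5),12)[1] for c in cols];D=[ray(s,(c,v[u==c].max()+.5),12)[1] for c in cols]
print("top y",np.median(T),"bottom",np.median(D))
y=hsv(s,(18,120,60),(35,255,255),(300,10,420,260))
P=cloud(s,y);print("yellow",P.mean(0).round(1),P.min(0).round(1),P.max(0).round(1))
s=r.snapshot("wrist");np.savez("w1.npz",**s);cv2.imwrite("pics/w1.png",s["img"])
q=r.sense();print(q["tool_pos"],q["tcp_rot"])
```

```text
side [2.31784875e-02 4.67723915e+02] 49 x at y=137: 470.8993678526455
side [2.18045725e-02 5.74903751e+02] 49 x at y=137: 577.8909775414121
top y 291.6848129987882 bottom -13.721895418508225
yellow [509.4 252.9  35.8] [486.5 247.2  21.5] [518.5 261.1  83.3]
[ 423.19797884 -291.64342605  212.15602556] [1.79939014e+02 6.73981584e-02 1.01238651e+02]
```

View pics/w1.png

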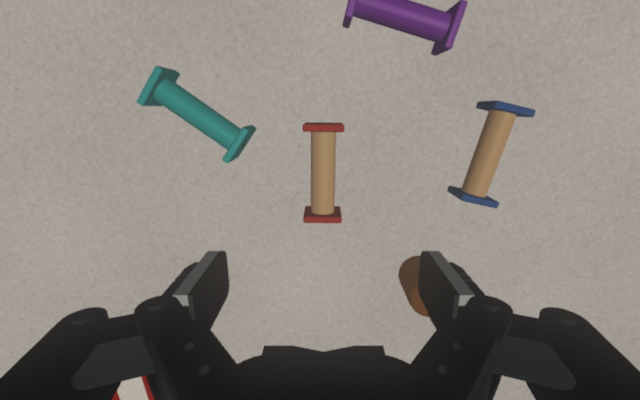

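The red spool lies straight below, with its end plates at (323,128) and (322,215), between the fingers' lanes. The bottle and the blue spool are clear of the gripper.

Run:
```python
from h import *
s=dict(np.load("w1.npz"))
b=(285,110,360,230)
m=hsv(s,(0,130,40),(8,255,255),b)|hsv(s,(172,130,40),(180,255,255),b)
C=[]
for c,a in blobs(m,60):
    mm=m.copy();mm[:int(c[1])-20]=0;mm[int(c[1])+20:]=0
    P=cloud(s,mm);P=P[P[:,2]>38];print(c,a,P.mean(0).round(1),P.max(0).round(1));
    # top face rows in image: use rays of top-face pixels
    C.append(P.mean(0))
    R=cv2.minAreaRect(cv2.findContours(mm,0,1)[0][0]);print(R)
    for p in cv2.boxPoints(R):print("   ",p,ray(s,p,44)[:2].round(1))
C=np.array(C);d=C[0]-C[1];print(C.mean(0),np.linalg.norm(d),np.degrees(np.arctan2(d[1],d[0])))
w=hsv(s,(8,60,60),(25,255,255),(300,135,345,205));v,u=np.nonzero(w)
for v0 in(140,155,170,185,200):
  print(v0,ray(s,(np.mean([u[v==v0].min(),u[v==v0].max()]),v0),36)[:2].round(1))
```

```text
[322.60583942 127.21532847] 274 [ 413.1 -242.5   43.5] [ 434.4 -236.4   45.7]
((323.0, 127.5), (7.0, 40.0), 90.0)
    [303. 124.] [ 392.5 -243.3]
    [343. 124.] [ 433.3 -235.1]
    [343. 131.] [ 434.8 -242.1]
    [303. 131.] [ 393.7 -250.3]
[322.73869347 219.21105528] 199 [ 433.  -342.4   43.3] [ 452.8 -335.7   45.1]
((322.0, 219.5), (5.0, 36.0), 90.0)
    [304. 217.] [ 411.8 -343.7]
    [340. 217.] [ 451.6 -335.8]
    [340. 222.] [ 452.9 -341.7]
    [304. 222.] [ 412.9 -349.6]
[ 423.08209517 -292.4747425    43.37977438] 101.89527250198657 101.2480206395548
140 [ 416.2 -256.1]
155 [ 418.9 -272.1]
170 [ 422.1 -288.4]
185 [ 425.4 -305.2]
200 [ 428.3 -322.5]
```

Emit:
{"op": "send_rows", "data": {"increments": [[-1,0,50,0,0,0],[0,0,50,0,0,0],[0,0,50,0,0,0],[0,0,35,0,0,0],[0,0,22,0,0,0]]}}

```text
time: 3.82
tool_pos: [422.9, -292.6, 3.1]
tcp_rot: [-180.0, -0.0, 101.2]
ft_force: [0.1, -0.4, -0.2]
finger_gap: 85.5
grip_force: 0.0
```

Emit:
{"op": "send_rows", "data": {"increments": [[0,0,0,0,0,0],[0,0,0,0,0,0],[0,0,0,0,0,0],[0,0,0,0,0,0]], "grip": 1, "grip_force": 70}}

```text
time: 4.32
tool_pos: [423.3, -294.0, 5.0]
tcp_rot: [179.9, 0.1, 101.1]
ft_force: [-0.1, -0.6, 0.8]
finger_gap: 12.3
grip_force: 0.0
```

Emit:
{"op": "send_rows", "data": {"increments": [[0,0,0,0,0,0],[0,0,0,0,0,0],[0,0,0,0,0,0]]}}

```text
time: 4.7
tool_pos: [422.4, -293.4, 3.8]
tcp_rot: [-180.0, -0.0, 101.1]
ft_force: [-0.5, 0.0, -0.1]
finger_gap: 0.5
grip_force: 0.0
```

The fingers closed on nothing, so I need to look.

Run:
```python
from h import *
from bench import r
s=r.snapshot("wrist");t=r.snapshot("scene");np.savez("w2.npz",**s)
a=s["img"];b=cv2.resize(t["img"][110:230,190:350],(640,480))
cv2.imwrite("pics/w2.png",cv2.resize(np.vstack([a,b[:480]]),(436,600)))
```

```text
(no output)
```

View pics/w2.png

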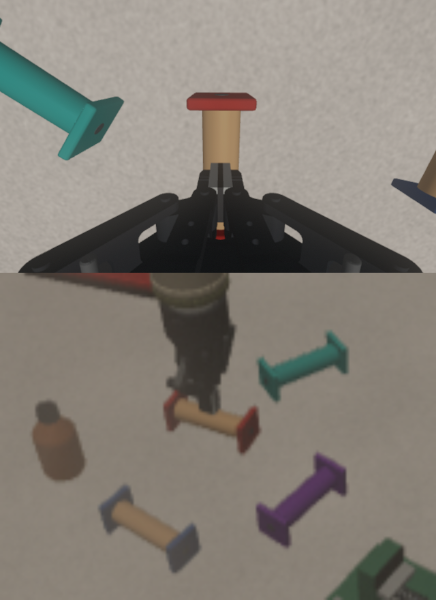

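The fingers shut above the barrel: the tips are at about (220,170) in the wrist view, in front of the barrel. I'll check the real fingertip height from depth.

Run:
```python
from h import *
from bench import r
print(r.sense())
for n in("wrist","scene"):
    s=r.snapshot(n)
    V=s["view"];c=V[:3,:3]@np.array([422.4,-293.4,3.8])+V[:3,3]
    print(n,"tcp px",s["fx"]*c[0]/c[2]+s["cx"],s["fy"]*c[1]/c[2]+s["cy"],"cam",(-V[:3,:3].T@V[:3,3]).round(1))
    P=cloud(s,np.ones((400,640),np.uint8));k=(np.hypot(P[:,0]-422,P[:,1]+293)<14)
    Q=P[k];
    h=np.histogram(Q[:,2],np.arange(-20,200,10));print(h[0])
    m=(np.abs(P[:,0]-418)<40)&(np.abs(P[:,1]+270)<12);print(n,"barrel top near y=-270",np.percentile(P[m][:,2],[50,90,98]))
s=r.snapshot("wrist")
m=hsv(s,(0,130,40),(8,255,255),(250,110,400,170))|hsv(s,(172,130,40),(180,255,255),(250,110,400,170))
P=cloud(s,m);print("far plate",P.mean(0),P.max(0),P.min(0))
```

```text
{'time': 4.8, 'joint_pos': array([-4.04924506e+01,  5.11753219e+00,  1.09208049e+02, -6.06107945e-04,
        6.56819599e+01, -5.16046054e+01]), 'qd': array([-0.00433249,  0.09860982,  0.00918185, -0.0652265 ,  0.01665547,
       -0.02865203]), 'joint_efforts': array([-1.98204398e-03, -4.83569384e+01, -4.36409676e+01, -5.15520005e-04,
        2.20157934e-03,  1.55312350e-06]), 'tool_pos': array([ 422.43745091, -293.37958018,    3.74037031]), 'tcp_rot': array([-1.79994883e+02, -5.56742607e-03,  1.01112404e+02]), 'ft_force': array([-0.74373512,  1.10662767, -0.30552637]), 'wrist_torque': array([ 0.03274837, -0.02008723,  0.00804781]), 'grip_force': 0.0, 'finger_gap': -0.10701673305338807}
wrist tcp px 322.35624489481745 231.73240982348975 cam [ 409.4 -224.6  179.1]
[   0    0    0    0   86  497  379  589  596  841 1109  418  268 1229
 1360    0    0    0    0    0    0]
wrist barrel top near y=-270 [107.35775051 129.76490501 133.11001401]
scene tcp px 267.76882339849766 167.0466340289051 cam [1121.9  425.3  951.9]
[ 0  6 14  1  3 18 13 12 11  7  9  5  5  1  2  4  2  0  0  0  0]
scene barrel top near y=-270 [201.43690903 328.73524818 447.83477338]
far plate [ 413.59879146 -242.52581468   43.37470244] [ 434.93235154 -235.63502324   45.62115066] [ 392.08469077 -249.59764036   40.32202799]
```

Run:
```python
from h import *
from bench import r
s=r.snapshot("wrist")
for v in range(150,350,8):
    m=np.zeros((400,640),np.uint8);m[v,[316,322,328]]=1
    print(v,cloud(s,m).round(0).tolist(),s["img"][v,322])
```

```text
150 [[410.0, -242.0, 44.0], [412.0, -242.0, 43.0], [415.0, -241.0, 44.0]] [ 53  59 145]
158 [[410.0, -245.0, 44.0], [413.0, -245.0, 42.0], [415.0, -244.0, 44.0]] [ 51  57 142]
166 [[411.0, -251.0, 34.0], [414.0, -250.0, 35.0], [416.0, -249.0, 35.0]] [102 138 167]
174 [[412.0, -254.0, 35.0], [414.0, -253.0, 36.0], [417.0, -253.0, 34.0]] [102 138 167]
182 [[413.0, -257.0, 36.0], [415.0, -257.0, 35.0], [418.0, -256.0, 36.0]] [102 138 167]
190 [[413.0, -261.0, 35.0], [416.0, -261.0, 36.0], [419.0, -260.0, 35.0]] [102 138 167]
198 [[414.0, -265.0, 35.0], [417.0, -265.0, 36.0], [419.0, -264.0, 36.0]] [101 138 167]
206 [[415.0, -269.0, 35.0], [417.0, -268.0, 36.0], [420.0, -268.0, 36.0]] [101 138 167]
214 [[415.0, -273.0, 36.0], [418.0, -272.0, 36.0], [421.0, -272.0, 35.0]] [101 137 167]
222 [[416.0, -277.0, 34.0], [419.0, -276.0, 35.0], [422.0, -276.0, 34.0]] [101 137 167]
230 [[417.0, -281.0, 35.0], [420.0, -280.0, 36.0], [423.0, -280.0, 35.0]] [100 136 167]
238 [[417.0, -283.0, 41.0], [420.0, -282.0, 40.0], [423.0, -282.0, 39.0]] [ 85 114 140]
246 [[418.0, -283.0, 49.0], [420.0, -282.0, 
[... 343 characters left out ...]
0], [423.0, -284.0, 73.0]] [57 59 62]
286 [[418.0, -281.0, 85.0], [421.0, -287.0, 74.0], [423.0, -285.0, 76.0]] [57 58 60]
294 [[418.0, -283.0, 86.0], [422.0, -290.0, 74.0], [423.0, -287.0, 78.0]] [54 57 58]
302 [[419.0, -286.0, 86.0], [423.0, -294.0, 74.0], [424.0, -290.0, 79.0]] [53 54 55]
310 [[420.0, -291.0, 84.0], [423.0, -296.0, 75.0], [424.0, -292.0, 80.0]] [52 53 55]
318 [[420.0, -294.0, 84.0], [424.0, -301.0, 74.0], [425.0, -296.0, 80.0]] [50 51 53]
326 [[421.0, -296.0, 84.0], [430.0, -333.0, 36.0], [426.0, -299.0, 81.0]] [ 78 106 132]
334 [[422.0, -299.0, 85.0], [431.0, -338.0, 35.0], [434.0, -337.0, 36.0]] [ 94 131 162]
342 [[431.0, -339.0, 40.0], [434.0, -338.0, 40.0]] [19 21 68]
```

Emit:
{"op": "send_rows", "data": {"increments": [[0,0,-40,0,0,0],[0,0,-40,0,0,0],[0,0,0,0,0,0]]}}

```text
time: 5.38
tool_pos: [424.9, -295.5, 87.9]
tcp_rot: [179.7, 0.3, 101.1]
ft_force: [0.2, -0.6, -0.0]
finger_gap: 0.3
grip_force: 0.0
```

Run:
```python
from h import *
from bench import r
s=r.snapshot("wrist");q=r.sense();print(q["tool_pos"],q["finger_gap"])
for v in range(206,350,6):
    m=np.zeros((400,640),np.uint8);m[v,[316,322,328]]=1
    print(v,cloud(s,m).round(0).tolist())
m=hsv(s,(0,130,40),(8,255,255),(250,60,400,170))|hsv(s,(172,130,40),(180,255,255),(250,60,400,170))
P=cloud(s,m);P=P[P[:,2]>38];print("far plate",P.mean(0))
```

```text
[ 423.73017861 -294.42296133   85.62710421] 0.028475750162711765
206 [[421.0, -297.0, 35.0], [425.0, -296.0, 36.0], [429.0, -296.0, 34.0]]
212 [[421.0, -302.0, 35.0], [426.0, -301.0, 36.0], [430.0, -300.0, 35.0]]
218 [[422.0, -307.0, 35.0], [427.0, -306.0, 35.0], [431.0, -305.0, 35.0]]
224 [[423.0, -311.0, 35.0], [428.0, -310.0, 35.0], [432.0, -310.0, 34.0]]
230 [[424.0, -316.0, 35.0], [429.0, -315.0, 36.0], [433.0, -314.0, 35.0]]
236 [[425.0, -321.0, 35.0], [430.0, -320.0, 36.0], [434.0, -320.0, 34.0]]
242 [[420.0, -285.0, 129.0], [422.0, -284.0, 130.0], [425.0, -283.0, 129.0]]
248 [[420.0, -284.0, 136.0], [422.0, -284.0, 135.0], [425.0, -284.0, 135.0]]
254 [[420.0, -284.0, 141.0], [423.0, -285.0, 140.0], [425.0, -283.0, 142.0]]
260 [[420.0, -284.0, 147.0], [422.0, -284.0, 147.0], [425.0, -283.0, 148.0]]
266 [[420.0, -285.0, 151.0], [422.0, -284.0, 152.0], [424.0, -283.0, 154.0]]
272 [[420.0, -284.0, 157.0], [422.0, -284.0, 157.0], [425.0, -284.0, 156.0]]
278 [[420.0, -283.0, 162.0], [423.0, -285.0, 159.0], [425.0, -285.0, 158.0]]
284 [[420.0, -283.0, 167.0], [423.0, -288.0, 157.0], [425.0, -287.0, 159.0]]
290 [[420.0, -283.0, 170.0], [424.0, -291.0, 158.0], [425.0, -287.0, 163.0]]
296 [[421.0, -285.0, 171.0], [424.0, -294.0, 157.0], [426.0, -289.0, 163.0]]
302 [[421.0, -287.0, 171.0], [425.0, -295.0, 158.0], [426.0, -291.0, 164.0]]
308 [[422.0, -291.0, 168.0], [425.0, -297.0, 159.0], [426.0, -294.0, 164.0]]
314 [[422.0, -293.0, 169.0], [426.0, -300.0, 158.0], [427.0, -296.0, 164.0]]
320 [[423.0, -296.0, 169.0], [426.0, -303.0, 158.0], [427.0, -298.0, 165.0]]
326 [[423.0, -298.0, 169.0], [450.0, -426.0, -0.0], [428.0, -299.0, 166.0]]
332 [[423.0, -300.0, 169.0], [452.0, -433.0, 0.0], [458.0, -433.0, -1.0]]
338 [[424.0, -302.0, 170.0], [453.0, -441.0, -1.0], [459.0, -439.0, -0.0]]
344 [[424.0, -303.0, 172.0], [454.0, -446.0, 1.0], [460.0, -446.0, -0.0]]
far plate [ 413.51712212 -242.66554691   43.32679692]
```

Depth shows that the shut fingertips sit about 36 mm above the reported TCP, both at the grasp and after lifting. Their x and y are right. From here I'll use true tip z = reported z + 36, and go down in guarded steps.

Emit:
{"op": "send_rows", "data": {"increments": [[0,0,0,0,0,0],[0,0,0,0,0,0],[0,0,0,0,0,0],[0,0,0,0,0,0],[0,0,0,0,0,0]], "grip": -1}}

```text
time: 6.05
tool_pos: [422.5, -293.4, 83.7]
tcp_rot: [-180.0, -0.0, 101.1]
ft_force: [0.1, 0.1, -0.1]
finger_gap: 85.2
grip_force: 0.0
```

Emit:
{"op": "send_rows", "data": {"increments": [[0,0,40,0,0,0],[0,0,30,0,0,0],[0,0,20,0,0,0],[0,0,10,0,0,0],[0,0,0,0,0,0]]}}

```text
time: 6.68
tool_pos: [422.1, -293.1, -16.6]
tcp_rot: [-180.0, -0.1, 101.1]
ft_force: [-0.0, -0.6, 0.5]
finger_gap: 85.4
grip_force: 0.0
```

Run:
```python
from h import *
from bench import r
s=r.snapshot("wrist");np.savez("w3.npz",**s);q=r.sense();print(q["tool_pos"],q["tcp_rot"],q["finger_gap"],q["ft_force"])
P=cloud(s,np.ones((400,640),np.uint8));t=q["tool_pos"];a=np.radians(q["tcp_rot"][2])
d=P-t;X=d[:,0]*np.cos(a)+d[:,1]*np.sin(a);Y=d[:,0]*np.sin(a)-d[:,1]*np.cos(a)
for sgn in(1,-1):
    k=(abs(X-11)<6)&(sgn*Y>34)&(sgn*Y<60)&(d[:,2]>15);h=np.sort(P[k][:,2]);print(sgn,k.sum(),h[:5],Y[k].min(),Y[k].max())
```

```text
[ 422.73189763 -293.62311907  -15.75662897] [1.79988493e+02 1.70334548e-02 1.01114965e+02] 85.55896425390658 [ 0.87163096 -0.15625197 -0.56270887]
1 6089 [-0.75425339 -0.74749232 -0.74682359 -0.74221763 -0.7409917 ] 34.01413705683001 59.99936638738215
-1 6351 [-0.7565233  -0.75394374 -0.75214965 -0.75026502 -0.74820234] -59.99887959878505 -34.00754630871597
```

The TCP reads -16 with no contact, which confirms the offset. I'll go on down and close.

Emit:
{"op": "send_rows", "data": {"increments": [[0,0,8,0,0,0],[0,0,6,0,0,0],[0,0,0,0,0,0]]}}

```text
time: 7.1
tool_pos: [422.1, -293.0, -30.8]
tcp_rot: [-180.0, -0.0, 101.1]
ft_force: [-0.3, -1.0, 0.9]
finger_gap: 85.3
grip_force: 0.0
```

Emit:
{"op": "send_rows", "data": {"increments": [[0,0,0,0,0,0],[0,0,0,0,0,0],[0,0,0,0,0,0],[0,0,0,0,0,0],[0,0,0,0,0,0]], "grip": 1, "grip_force": 70}}

```text
time: 7.72
tool_pos: [422.9, -293.7, -29.7]
tcp_rot: [180.0, 0.0, 101.1]
ft_force: [-1.0, 0.1, 3.7]
finger_gap: 26.0
grip_force: 68.8
```

Gripped: the gap is 26 mm at 69 N. The spool axis is at reported z + 52. Now lift and carry it.

```bash
python3 -c "
from h import *
plan((422.4,-293.4,120,101.1,4),(522.3,48,120,88.7,9))"
```

```text
[[0.1, -0.1, -37.4, 0.0, 0.0, 0.0], [0.1, -0.1, -37.4, 0.0, 0.0, 0.0], [0.0, -0.1, -37.5, 0.0, 0.0, 0.0], [0.1, -0.0, -37.4, 0.001, 0.001, 0.0], [35.1, 18.2, 0.0, -0.0, -0.0, 0.024]]
[[35.5, 17.4, 0.0, -0.0, -0.0, 0.024], [35.9, 16.5, 0.0, -0.0, -0.0, 0.024], [36.3, 15.6, 0.0, -0.0, -0.0, 0.024], [36.7, 14.8, 0.0, -0.0, -0.0, 0.024], [37.0, 13.9, 0.0, -0.0, -0.0, 0.024]]
[[37.3, 13.0, 0.0, -0.0, -0.0, 0.024], [37.6, 12.0, 0.0, -0.0, -0.0, 0.024], [37.9, 11.2, 0.0, -0.0, -0.0, 0.025]]
now [ 422.9 -293.7  -29.7] [1.7997e+02 4.0000e-02 1.0112e+02] [-1.   0.1  3.7] gap 25.976615955479197
```

Emit:
{"op": "send_rows", "data": {"increments": [[0,0,-20,0,0,0],[0,0,-37.5,0,0,0],[0,0,-37.5,0,0,0],[0,0,-37.5,0,0,0],[0,0,-17.5,0,0,0]]}}

```text
time: 8.35
tool_pos: [423.3, -294.1, 121.9]
tcp_rot: [179.9, 0.1, 101.1]
ft_force: [0.7, -0.8, -1.4]
finger_gap: 26.2
grip_force: 68.9
```

Emit:
{"op": "send_rows", "data": {"increments": [[35.1,18.2,0,0,0,0.024],[35.5,17.4,0,0,0,0.024],[35.9,16.5,0,0,0,0.024],[36.3,15.6,0,0,0,0.024],[36.7,14.8,0,0,0,0.024]]}}

```text
time: 8.98
tool_pos: [477.5, -102.2, 118.4]
tcp_rot: [-179.9, -0.0, 94.2]
ft_force: [-0.1, -0.8, -1.2]
finger_gap: 26.1
grip_force: 68.9
```

Emit:
{"op": "send_rows", "data": {"increments": [[37,13.9,0,0,0,0.024],[37.3,13,0,0,0,0.024],[37.6,12,0,0,0,0.024],[37.9,11.2,0,0,0,0.025],[0,0,0,0,0,0]]}}

```text
time: 9.6
tool_pos: [521.9, 50.3, 118.4]
tcp_rot: [-179.9, -0.0, 88.9]
ft_force: [0.4, -0.3, -1.4]
finger_gap: 26.5
grip_force: 68.9
```

Run:
```python
from h import *
from bench import r
r.snapshot("top")
s=r.snapshot("wrist");np.savez("w4.npz",**s);cv2.imwrite("pics/w4.png",s["img"]);q=r.sense();print(q["tool_pos"],q["tcp_rot"],q["finger_gap"],q["ft_force"],q["time"])
b=(200,60,440,230)
m=hsv(s,(0,130,40),(8,255,255),b)|hsv(s,(172,130,40),(180,255,255),b)
P=cloud(s,m);t=P[P[:,2]>P[:,2].max()-5];print("plate",P.mean(0),P.max(0),P.min(0),"topface",t.mean(0),t.min(0),t.max(0))
```

```text
[521.57932965  47.97757929 118.55501375] [-1.79878645e+02  2.80173844e-02  8.87673191e+01] 25.96530662290828 [-0.7573756   0.03181575 -0.57375845] 9.7
plate [523.91629311 101.54697927 188.15957838] [559.64620986 105.03751585 194.3515145 ] [501.77338163  56.65573002   9.60572948] topface [523.44477028 100.87910186 191.45932005] [501.77338163  96.42910235 189.36014646] [545.06315888 105.02859103 194.3515145 ]
```

View pics/w4.png

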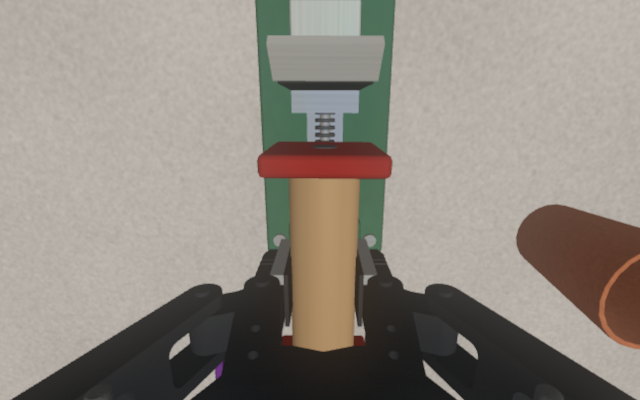

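The spool is held square under the gripper, with its front plate at (324,160). The sprung jaw is ahead at (325,62) and lined up with it. I'll get the jaw position and the spool's level from depth.

Run:
```python
from h import *
s=dict(np.load("w4.npz"))
P=cloud(s,np.ones((400,640),np.uint8))
k=(P[:,1]>118)&(P[:,1]<190)&(P[:,0]>470)&(P[:,0]<580)
J=P[k&(P[:,2]>60)&(P[:,2]<145)]
for lo,hi in((60,90),(90,110),(110,118),(118,128),(128,133),(133,140)):
    q=J[(J[:,2]>=lo)&(J[:,2]<hi)]
    if len(q)>5: print(lo,len(q),"x",np.percentile(q[:,0],[1,50,99]).round(1),"y",np.percentile(q[:,1],[1,50,99]).round(1),(np.percentile(q[:,0],1)+np.percentile(q[:,0],99))/2)
b=hsv(s,(8,60,60),(25,255,255),(285,180,365,345));B=cloud(s,b)
for y0 in range(10,100,12):
    q=B[(abs(B[:,1]-y0)<4)&(B[:,2]>150)]
    if len(q)>20:
        t=q[q[:,2]>np.percentile(q[:,2],80)];print("barrel y",y0,"topz",t[:,2].mean().round(1),"x",q[:,0].min().round(1),q[:,0].max().round(1))
print("fixed"); 
q=P[(P[:,2]>62)&(P[:,2]<76)&(P[:,1]<80)&(P[:,1]>0)];print(len(q),q[:10])
```

```text
60 232 x [500.6 525.  549.4] y [130.7 131.2 131.8] 524.996965328323
90 176 x [500.6 524.9 549.2] y [130.7 131.2 131.8] 524.8782961677368
110 297 x [500.6 524.1 549.2] y [130.7 131.6 133. ] 524.9236391619564
118 2447 x [498.4 525.1 551.4] y [131.9 137.  142.3] 524.8876382429308
128 2322 x [498.6 524.9 551.5] y [140.7 145.3 151.4] 525.0364594774167
133 396 x [498.9 525.8 551.2] y [144.7 146.8 148.7] 525.0721855620307
barrel y 22 topz 182.8 x 508.0 534.8
barrel y 34 topz 183.9 x 508.1 535.2
barrel y 46 topz 183.9 x 509.0 535.4
barrel y 58 topz 183.9 x 507.0 536.5
barrel y 70 topz 183.9 x 509.1 536.6
barrel y 82 topz 183.9 x 509.5 536.5
barrel y 94 topz 184.0 x 509.7 536.7
fixed
978 [[548.87954495  35.84532479  63.23716365]
 [548.59092966  36.03279504  65.96724685]
 [739.52357963  31.04384817  62.35314676]
 [741.04536744  31.30677382  63.16002959]
 [742.70952401  30.92756236  62.20162394]
 [742.88870704  31.14627702  62.81500367]
 [744.03904733  30.975266    62.40407377]
 [548.42583843  35.8200917   67.56125551]
 [734.48281751  30.28778273  62.23494393]
 [735.17094709  30.30404252  62.31565436]]
```

Emit:
{"op": "send_rows", "data": {"increments": [[0,1.3,30,0,0,0],[0,0,30,0,0,0],[0,0,14,0,0,0],[0,0,0,0,0,0]]}}

```text
time: 10.2
tool_pos: [522.5, 47.2, 44.6]
tcp_rot: [-179.8, 0.0, 88.6]
ft_force: [0.1, -0.1, -0.6]
finger_gap: 26.5
grip_force: 69.0
```

Emit:
{"op": "send_rows", "data": {"increments": [[10,0,0,0,0,0],[10,0,0,0,0,0],[5,0,0,0,0,0],[3,0,0,0,0,0],[3,0,0,0,0,0]]}}

```text
time: 10.82
tool_pos: [524.9, 78.0, 46.3]
tcp_rot: [179.9, 0.1, 88.7]
ft_force: [0.2, -7.1, 1.9]
finger_gap: 26.5
grip_force: 69.1
```

Emit:
{"op": "send_rows", "data": {"increments": [[4,0,0,0,0,0],[4,0,0,0,0,0],[4,0,0,0,0,0],[4,0,0,0,0,0],[0,0,0,0,0,0]]}}

```text
time: 11.45
tool_pos: [525.3, 93.6, 46.3]
tcp_rot: [180.0, 0.1, 88.7]
ft_force: [-0.3, -7.7, 0.9]
finger_gap: 26.2
grip_force: 69.1
```

```bash
cat > look.py <<'E'
from h import *
from bench import r
import sys
s=r.snapshot("wrist");np.savez(sys.argv[1]+".npz",**s);cv2.imwrite(f"pics/{sys.argv[1]}.png",s["img"]);q=r.sense();print(q["tool_pos"],q["tcp_rot"],q["finger_gap"],q["ft_force"],q["wrist_torque"],q["time"])
P=cloud(s,np.ones((400,640),np.uint8));t=q["tool_pos"]
b=hsv(s,(8,60,60),(25,255,255),(285,150,365,345));B=cloud(s,b);B=B[(abs(B[:,1]-t[1])<55)&(abs(B[:,0]-t[0])<16)]
for y0 in range(-30,48,12):
    q=B[abs(B[:,1]-t[1]-y0)<4]
    if len(q)>20: print("barrel y",y0,"topz",np.percentile(q[:,2],90).round(1),"xmid",((q[:,0].min()+q[:,0].max())/2).round(1))
b=(200,60,440,230)
m=hsv(s,(0,130,40),(8,255,255),b)|hsv(s,(172,130,40),(180,255,255),b);C=cloud(s,m);C=C[abs(C[:,1]-t[1]-55)<20]
if len(C):C=C[C[:,2]>C[:,2].max()-5];print("plate top",C.mean(0).round(1),"front y",np.percentile(C[:,1],98).round(1))
F=P[(abs(P[:,0]-525)<24)&(P[:,1]>125)&(P[:,1]<185)&(P[:,2]>112)&(P[:,2]<137)]
for z in(118,122,126,130,134):
    f=F[abs(F[:,2]-z)<1.5];print("jaw z",z,len(f),"y",np.median(f[:,1]).round(1) if len(f) else None)
E
python3 look.py w5
```

```text
[525.29468787  93.54764923  46.33428716] [1.79949208e+02 1.37689588e-01 8.86885630e+01] 26.31058861489751 [-0.47032595 -8.11191741  1.220342  ] [-1.14062572  0.107359    0.16728869] 11.5
barrel y -30 topz 106.2 xmid 525.1
barrel y -18 topz 111.7 xmid 525.1
barrel y -6 topz 111.7 xmid 525.6
barrel y 6 topz 111.7 xmid 525.8
barrel y 18 topz 111.8 xmid 526.1
barrel y 30 topz 111.8 xmid 526.5
barrel y 42 topz 111.9 xmid 526.8
plate top [527.  145.6 119.4] front y 149.2
jaw z 118 2071 y 147.2
jaw z 122 1585 y 153.4
jaw z 126 1619 y 157.6
jaw z 130 3298 y 162.8
jaw z 134 1653 y 165.2
```

Emit:
{"op": "send_rows", "data": {"increments": [[2.5,-1,0,0,0,0],[0,0,0,0,0,0],[0,0,4,0,0,0],[0,0,4,0,0,0],[0,0,2,0,0,0]]}}

```text
time: 12.12
tool_pos: [524.9, 95.9, 36.6]
tcp_rot: [179.9, 0.1, 88.7]
ft_force: [0.5, -8.4, 3.2]
finger_gap: 26.2
grip_force: 69.5
```

Emit:
{"op": "send_rows", "data": {"increments": [[0,0,2,0,0,0],[0,0,0,0,0,0]]}}

```text
time: 12.38
tool_pos: [524.9, 95.9, 34.7]
tcp_rot: [179.9, 0.1, 88.7]
ft_force: [1.3, -8.4, 3.2]
finger_gap: 26.0
grip_force: 69.5
```

Emit:
{"op": "send_rows", "data": {"increments": [[0,0,4,0,0,0],[0,0,4,0,0,0],[0,0,4,0,0,0],[0,0,3,0,0,0],[0,0,0,0,0,0]]}}

```text
time: 13.0
tool_pos: [524.9, 95.9, 19.6]
tcp_rot: [179.9, 0.1, 88.7]
ft_force: [0.9, -7.8, 1.8]
finger_gap: 26.2
grip_force: 69.4
```

Emit:
{"op": "send_rows", "data": {"increments": [[0,0,1.5,0,0,0],[0,0,1,0,0,0],[0,0,0,0,0,0]]}}

```text
time: 13.38
tool_pos: [525.0, 95.9, 17.2]
tcp_rot: [179.9, 0.1, 88.7]
ft_force: [0.5, -9.0, 3.2]
finger_gap: 26.1
grip_force: 69.4
```

Axis about 68.6, so there is about 1.5 mm left to go.

Emit:
{"op": "send_rows", "data": {"increments": [[0,0,1,0,0,0],[0,0,0.7,0,0,0],[0,0,0,0,0,0]]}}

```text
time: 13.75
tool_pos: [525.0, 96.0, 15.6]
tcp_rot: [179.9, 0.1, 88.7]
ft_force: [0.9, -7.3, 2.7]
finger_gap: 26.1
grip_force: 69.4
```

Emit:
{"op": "send_rows", "data": {"increments": [[0,0,0.7,0,0,0],[0,0,0,0,0,0]]}}

```text
time: 14.0
tool_pos: [525.0, 96.1, 15.2]
tcp_rot: [179.9, 0.1, 88.7]
ft_force: [-1.2, -8.1, 6.4]
finger_gap: 26.2
grip_force: 69.9
```

The force rise shows it touching the ledges. Now I'll ease it back onto the fixed jaw.

Emit:
{"op": "send_rows", "data": {"increments": [[-1,0,0,0,0,0],[-0.5,0,0,0,0,0],[0,0,0,0,0,0]]}}

```text
time: 14.38
tool_pos: [525.1, 94.9, 15.2]
tcp_rot: [179.9, 0.1, 88.7]
ft_force: [-0.6, -5.6, 5.5]
finger_gap: 26.3
grip_force: 69.7
```

Emit:
{"op": "send_rows", "data": {"increments": [[-0.7,0,0,0,0,0],[0,0,0,0,0,0]]}}

```text
time: 14.62
tool_pos: [525.1, 94.3, 15.2]
tcp_rot: [179.9, 0.1, 88.7]
ft_force: [-0.2, -6.2, 5.7]
finger_gap: 26.1
grip_force: 69.7
```

Emit:
{"op": "send_rows", "data": {"increments": [[-0.7,0,0,0,0,0],[0,0,0,0,0,0]]}}

```text
time: 14.88
tool_pos: [525.1, 93.6, 15.3]
tcp_rot: [179.9, 0.1, 88.7]
ft_force: [-1.0, -5.9, 5.9]
finger_gap: 26.5
grip_force: 69.7
```

Emit:
{"op": "send_rows", "data": {"increments": [[-0.7,0,0,0,0,0],[0,0,0,0,0,0]]}}

```text
time: 15.12
tool_pos: [525.1, 93.6, 15.3]
tcp_rot: [179.9, 0.0, 88.7]
ft_force: [-0.6, -1.7, 5.3]
finger_gap: 26.0
grip_force: 69.6
```

Emit:
{"op": "send_rows", "data": {"increments": [[-0.7,0,0,0,0,0],[0,0,0,0,0,0]]}}

```text
time: 15.38
tool_pos: [525.1, 93.6, 15.3]
tcp_rot: [179.9, -0.0, 88.7]
ft_force: [0.7, 2.1, 6.4]
finger_gap: 26.2
grip_force: 69.6
```

```bash
python3 look.py w6
```

```text
[525.05855257  93.59321765  15.2440129 ] [ 1.79856693e+02 -3.39008073e-02  8.86985579e+01] 26.37681374061245 [-0.20152347  1.13362779  6.11221986] [0.17422935 0.08250465 0.08183736] 15.425
barrel y -30 topz 76.0 xmid 524.4
barrel y -18 topz 80.7 xmid 524.8
barrel y -6 topz 80.7 xmid 525.3
barrel y 6 topz 80.7 xmid 525.4
barrel y 18 topz 80.7 xmid 525.7
barrel y 30 topz 80.8 xmid 526.2
barrel y 42 topz 80.7 xmid 526.5
plate top [526.6 142.8  88.3] front y 144.2
jaw z 118 529 y 150.7
jaw z 122 2642 y 153.5
jaw z 126 3343 y 157.5
jaw z 130 7318 y 162.8
jaw z 134 3945 y 165.1
```

The spool is seated: the axis is at z 66.7, it is against the fixed jaw, and the force has gone over to the clamp. Release and lift.

Emit:
{"op": "send_rows", "data": {"increments": [[0,0,0,0,0,0],[0,0,0,0,0,0],[0,0,0,0,0,0],[0,0,0,0,0,0],[0,0,0,0,0,0]], "grip": -1}}

```text
time: 16.05
tool_pos: [523.7, 93.1, 13.8]
tcp_rot: [-180.0, 0.0, 88.7]
ft_force: [-0.2, 1.0, 0.9]
finger_gap: 85.3
grip_force: 0.0
```

Emit:
{"op": "send_rows", "data": {"increments": [[0,0,-30,0,0,0],[0,0,-50,0,0,0],[0,0,-50,0,0,0],[0,0,-20,0,0,0],[0,0,0,0,0,0]]}}

```text
time: 16.68
tool_pos: [524.9, 93.2, 165.4]
tcp_rot: [179.8, -0.0, 88.7]
ft_force: [0.4, 0.0, -1.4]
finger_gap: 85.4
grip_force: 0.0
```

```bash
python3 look.py w7
python3 - <<'E'
from h import *
s=dict(np.load("w7.npz"))
P=cloud(s,np.ones((400,640),np.uint8))
k=(P[:,0]>475)&(P[:,0]<575)&(P[:,1]>205)&(P[:,1]<300)
for lo,hi in((18,30),(30,40),(40,60),(60,80),(80,92)):
    q=P[k&(P[:,2]>lo)&(P[:,2]<hi)]
    if len(q)>5:print(lo,len(q),q.mean(0).round(1),q.min(0).round(1),q.max(0).round(1))
E
```

```text
[523.71545183  93.11223276 163.3365044 ] [ 1.79998942e+02 -7.85550827e-04  8.86787776e+01] 85.25929716246416 [ 0.06573834 -0.43900029 -1.19991684] [ 0.00329368 -0.03765682 -0.00256176] 16.725
barrel y -30 topz 80.8 xmid 524.7
barrel y -18 topz 80.7 xmid 525.0
barrel y -6 topz 80.7 xmid 523.5
barrel y 6 topz 80.9 xmid 525.5
barrel y 18 topz 81.0 xmid 525.3
barrel y 30 topz 80.7 xmid 526.1
plate top [526.5 144.5  88.5] front y 147.4
jaw z 118 108 y 150.7
jaw z 122 330 y 153.6
jaw z 126 356 y 157.6
jaw z 130 600 y 162.6
jaw z 134 298 y 165.2
18 278 [517.4 236.9  22.7] [486.2 213.7  18. ] [541.4 251.8  29.9]
30 326 [514.7 247.5  35.4] [485.7 244.1  30. ] [536.8 250.8  40. ]
40 412 [520.7 216.5  44.3] [488.5 205.   40. ] [551.2 248.5  55.1]
```

View pics/w7.png

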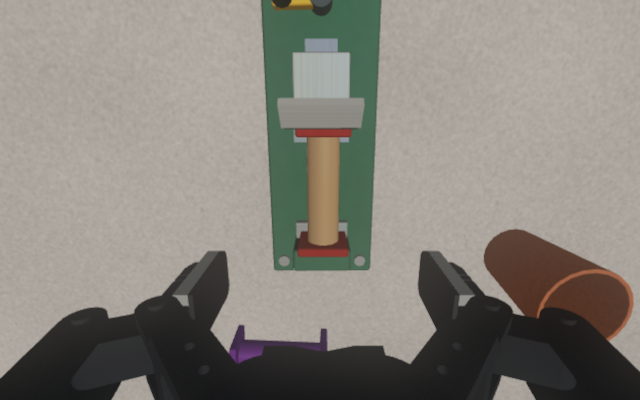

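The spool is clamped level between the jaws, with its plates at (323,132) and (323,245). I'll take the stop pin from the earlier wide wrist picture.

```bash
python3 - <<'E'
from h import *
s=dict(np.load("w0.npz"))
P=cloud(s,np.ones((400,640),np.uint8))
k=(P[:,0]>475)&(P[:,0]<575)&(P[:,1]>205)&(P[:,1]<300)
for lo,hi in((18,30),(30,40),(40,60),(60,80),(80,92)):
    q=P[k&(P[:,2]>lo)&(P[:,2]<hi)]
    if len(q)>5:print(lo,len(q),q.mean(0).round(1),q.min(0).round(1),q.max(0).round(1))
E
python3 -c "
from h import *
plan((494.5,250,163,-1.3,10))"
```

```text
18 105 [522.3 223.2  19.7] [484.4 205.3  18. ] [541.9 279.5  29.7]
30 306 [518.8 253.4  36.6] [486.5 244.3  30.8] [537.5 264.4  40. ]
40 79 [515.6 252.2  44. ] [486.3 244.8  40. ] [537.2 264.1  59.9]
60 29 [493.6 247.4  70.5] [486.1 245.3  60.2] [502.3 252.6  79.1]
80 194 [494.5 253.9  84.2] [486.1 245.7  80.7] [502.5 262.2  86.3]
[[15.6, -3.3, 0.0, 0.0, -0.0, 0.157], [14.9, -5.7, 0.0, 0.0, -0.0, 0.157], [13.8, -7.9, 0.0, -0.0, -0.0, 0.157], [12.4, -10.0, 0.0, -0.0, -0.0, 0.157], [10.7, -11.8, 0.1, -0.0, -0.0, 0.157]]
[[8.7, -13.4, 0.0, -0.0, -0.0, 0.157], [6.6, -14.6, 0.1, -0.0, -0.0, 0.157], [4.2, -15.4, 0.0, -0.0, -0.0, 0.157], [1.7, -15.9, 0.1, -0.0, -0.0, 0.157], [-0.8, -16.0, 0.0, -0.0, -0.0, 0.157]]
now [523.7  93.1 163.3] [180.    -0.    88.68] [ 0.1 -0.4 -1.2] gap 85.25929716246416
```

```bash
python3 -c "
from h import *
plan((494.5,254,163,0,10))"
```

```text
[[16.0, -3.3, 0.0, 0.0, -0.0, 0.155], [15.3, -5.7, 0.0, 0.0, -0.0, 0.155], [14.3, -8.0, 0.0, 0.0, -0.0, 0.155], [12.8, -10.1, 0.0, -0.0, -0.0, 0.155], [11.1, -12.0, 0.1, -0.0, -0.0, 0.155]]
[[9.1, -13.6, 0.0, -0.0, -0.0, 0.155], [7.0, -14.8, 0.1, -0.0, -0.0, 0.154], [4.6, -15.7, 0.0, -0.0, -0.0, 0.155], [2.1, -16.2, 0.1, -0.0, -0.0, 0.154], [-0.4, -16.4, 0.0, -0.0, -0.0, 0.155]]
now [523.7  93.1 163.3] [180.    -0.    88.68] [ 0.1 -0.4 -1.2] gap 85.25929716246416
```

Emit:
{"op": "send_rows", "data": {"increments": [[16,-3.3,0,0,0,0.155],[15.3,-5.7,0,0,0,0.155],[14.3,-8,0,0,0,0.155],[12.8,-10.1,0,0,0,0.155],[11.1,-12,0,0,0,0.155]]}}

```text
time: 17.35
tool_pos: [507.4, 173.6, 160.6]
tcp_rot: [-179.9, 0.2, 44.0]
ft_force: [0.7, 0.1, 0.8]
finger_gap: 85.4
grip_force: 0.0
```

Emit:
{"op": "send_rows", "data": {"increments": [[9.1,-13.6,0,0,0,0.155],[7,-14.8,0,0,0,0.155],[4.6,-15.7,0,0,0,0.155],[2.1,-16.2,0,0,0,0.154],[-0.4,-16.4,0,0,0,0.155]]}}

```text
time: 17.98
tool_pos: [492.9, 253.9, 160.5]
tcp_rot: [179.9, 0.3, -0.4]
ft_force: [0.6, -0.1, -0.3]
finger_gap: 85.5
grip_force: 0.0
```

Emit:
{"op": "send_rows", "data": {"increments": [[0,0,0,0,0,0],[0,0,0,0,0,0]]}}

```text
time: 18.23
tool_pos: [493.9, 253.3, 162.2]
tcp_rot: [179.9, 0.1, 0.1]
ft_force: [-0.3, 0.8, -0.1]
finger_gap: 84.8
grip_force: 0.0
```

```bash
python3 -c "
from h import *
from bench import r
print(r.sense()['joint_pos'])
plan((494.5,254,15,0,5))"
```

```text
[ 2.18721436e+01  1.80042562e+00  9.50254866e+01 -1.98768056e-02
  8.33302697e+01  1.11729532e+02]
[[0.2, -0.2, 29.4, 0.0, 0.0, 0.001], [0.2, -0.2, 29.4, 0.0, 0.001, 0.0], [0.2, -0.2, 29.5, 0.0, 0.0, 0.001], [0.2, -0.2, 29.4, 0.001, 0.001, 0.0], [0.1, -0.1, 29.5, 0.0, 0.0, 0.001]]
now [493.9 253.3 162.2] [1.7992e+02 1.4000e-01 1.4000e-01] [-0.3  0.8 -0.1] gap 84.82617695004328
```

Emit:
{"op": "send_rows", "data": {"increments": [[0.5,-0.5,30,0,0,0],[0,0,40,0,0,0],[0,0,40,0,0,0],[0,0,25,0,0,0],[0,0,10,0,0,0]]}}

```text
time: 18.85
tool_pos: [493.6, 253.1, 16.5]
tcp_rot: [179.9, 0.2, 0.0]
ft_force: [-0.1, 0.5, -0.5]
finger_gap: 85.3
grip_force: 0.0
```

Emit:
{"op": "send_rows", "data": {"increments": [[0,0,0,0,0,0],[0,0,0,0,0,0],[0,0,0,0,0,0],[0,0,0,0,0,0],[0,0,0,0,0,0]], "grip": 1, "grip_force": 25}}

```text
time: 19.48
tool_pos: [495.8, 254.4, 20.0]
tcp_rot: [180.0, -0.1, -0.1]
ft_force: [-1.0, -2.4, 6.2]
finger_gap: 17.4
grip_force: 25.7
```

Emit:
{"op": "send_rows", "data": {"increments": [[0,0,0,0,0,0]]}}

```text
time: 19.6
tool_pos: [495.8, 254.4, 20.0]
tcp_rot: [180.0, -0.1, -0.1]
ft_force: [-1.1, -3.3, 6.0]
finger_gap: 17.3
grip_force: 25.7
```

The pin is gripped at 17.3 mm. Now I'll swing it about the pivot, which is 33 mm along tool x.

Emit:
{"op": "send_rows", "data": {"increments": [[0.27,4.2,0,0,0,-0.127],[0.27,4.2,0,0,0,-0.127],[0.27,4.2,0,0,0,-0.127],[0.27,4.2,0,0,0,-0.127]]}}

```text
time: 20.1
tool_pos: [499.5, 239.0, 20.0]
tcp_rot: [-180.0, -0.1, 29.3]
ft_force: [-4.1, 1.1, 6.8]
finger_gap: 17.1
grip_force: 25.9
```

Emit:
{"op": "send_rows", "data": {"increments": [[0.27,4.2,0,0,0,-0.127],[0.27,4.2,0,0,0,-0.127],[0.27,4.2,0,0,0,-0.127],[0.27,4.2,0,0,0,-0.127]]}}

```text
time: 20.6
tool_pos: [510.4, 227.2, 20.0]
tcp_rot: [-179.9, -0.0, 58.4]
ft_force: [-7.4, 2.4, 10.0]
finger_gap: 17.0
grip_force: 26.2
```

Emit:
{"op": "send_rows", "data": {"increments": [[0.27,4.2,0,0,0,-0.127],[0.27,4.2,0,0,0,-0.127],[0.27,4.2,0,0,0,-0.127]]}}

```text
time: 20.98
tool_pos: [521.6, 222.8, 19.9]
tcp_rot: [-179.9, -0.0, 80.3]
ft_force: [-9.4, 3.0, 10.9]
finger_gap: 17.3
grip_force: 26.4
```

Emit:
{"op": "send_rows", "data": {"increments": [[0.2,3.5,0,0,0,-0.1],[0,0,0,0,0,0]]}}

```text
time: 21.22
tool_pos: [525.4, 222.2, 19.9]
tcp_rot: [-179.9, -0.0, 85.8]
ft_force: [-8.8, 1.1, 9.9]
finger_gap: 17.5
grip_force: 26.3
```

```bash
python3 -c "
from h import *
from bench import r
q=r.sense();p=q['tool_pos'];print(p,q['tcp_rot'],q['ft_force'],q['finger_gap'])
a=np.arctan2(p[1]-254.2,p[0]-527.7)-np.radians(178.7);print((a+2*np.pi)%(2*np.pi),np.hypot(p[1]-254.2,p[0]-527.7))"
```

```text
[525.3713757  222.23931999  19.92092869] [-1.79925490e+02 -3.87170228e-02  8.58388617e+01] [-8.8048159   1.05879845  9.90347388] 17.49339254554751
1.5207550857000305 32.04539838611008
```

Emit:
{"op": "send_rows", "data": {"increments": [[0,1.2,0,0,0,-0.03],[0,0,0,0,0,0]]}}

```text
time: 21.48
tool_pos: [526.3, 222.2, 19.9]
tcp_rot: [-179.9, -0.0, 87.5]
ft_force: [-9.9, 1.8, 11.0]
finger_gap: 17.5
grip_force: 26.4
```

Emit:
{"op": "send_rows", "data": {"increments": [[0,0,0,0,0,0],[0,0,0,0,0,0],[0,0,0,0,0,0],[0,0,0,0,0,0],[0,0,0,0,0,0]], "grip": -1}}

```text
time: 22.1
tool_pos: [527.2, 221.3, 18.8]
tcp_rot: [-180.0, 0.0, 87.4]
ft_force: [0.6, -0.1, -0.2]
finger_gap: 85.8
grip_force: 0.0
```

Emit:
{"op": "send_rows", "data": {"increments": [[0,0,-20,0,0,0],[0,0,-50,0,0,0],[0,0,-50,0,0,0],[0,0,-50,0,0,0],[-20,0,-50,0,0,0]]}}

```text
time: 22.72
tool_pos: [526.2, 202.1, 242.4]
tcp_rot: [179.9, -0.1, 87.5]
ft_force: [0.7, 0.1, -0.9]
finger_gap: 85.6
grip_force: 0.0
```

Emit:
{"op": "send_rows", "data": {"increments": [[-50,0,0,0,0,0],[-50,0,0,0,0,0],[0,0,0,0,0,0],[0,0,0,0,0,0]]}}

```text
time: 23.22
tool_pos: [522.0, 101.6, 240.2]
tcp_rot: [179.9, -0.0, 87.4]
ft_force: [0.4, -0.6, -0.1]
finger_gap: 85.8
grip_force: 0.0
```

```bash
python3 look.py w8
python3 - <<'E'
from h import *
s=dict(np.load("w8.npz"))
P=cloud(s,np.ones((400,640),np.uint8))
k=(P[:,0]>475)&(P[:,0]<575)&(P[:,1]>205)&(P[:,1]<300)&(P[:,2]>78)&(P[:,2]<92)
p=P[k].mean(0);print(k.sum(),p,(np.arctan2(p[1]-254.2,p[0]-527.7)-np.radians(178.7))%(2*np.pi))
cv2.imwrite("pics/w8.png",s["img"][:300,200:450])
E
```

```text
[521.9490792  102.1247938  239.81941291] [ 1.79941082e+02 -3.35155133e-02  8.74357820e+01] 85.83341998523662 [0.361288   0.78917979 0.0458311 ] [ 0.01940917 -0.01814155 -0.00110138] 23.275
barrel y -30 topz 80.8 xmid 524.9
barrel y -18 topz 80.7 xmid 524.3
barrel y -6 topz 81.1 xmid 524.8
barrel y 6 topz 80.8 xmid 525.4
barrel y 18 topz 80.9 xmid 524.9
barrel y 30 topz 80.6 xmid 523.6
plate top [526.8 144.2  88.5] front y 146.7
jaw z 118 55 y 150.8
jaw z 122 178 y 153.6
jaw z 126 193 y 157.6
jaw z 130 338 y 162.9
jaw z 134 150 y 165.2
301 [526.86194235 220.87539358  84.16936878] 1.5683425931942017
```

View pics/w8.png

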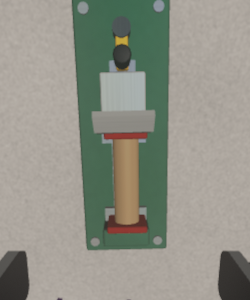

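The stop is swung in at about 1.57 rad, with the pin at (122,57) in the crop. The spool is still clamped, and the arm is clear.

```bash
python3 -c "
from bench import r
print(r.hand_in())"
```

```text
the job is handed in; nothing more can be done
None
```

I clamped the red-ended spool level on both ledges, swung the yellow stop in behind the jaw to about 1.57 rad, and handed the job in at about 23 s; the hand-in reported no verdict.

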